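# Set the clay extruder's plunger for loading

### The job

Take the blue-headed plunger out of the wooden rack and slide it down into the upright barrel of the green clay extruder until its blue flange sits on the collar. Then draw it straight back up, without forcing it, until the whole green band on its shaft shows above the collar but none of the red band does, and finish while still holding it there so that clay can be loaded through the window; leave everything else where it stands.

Things in the scene. Friction and masses are not known exactly. Their poses are not given: they have to be found in the camera images.
- plunger: Loose plunger, about 0.2 kg, upright in any one of the rack's three holes, its foot 10 mm above the table. Origin at the centre of its foot, z up its axis. Steel shaft 20 mm in diameter, 107 mm long, foot chamfered; above it a blue flange 36 mm in diameter (107 to 113 mm), then a round blue head to grip, 26 mm in diameter (113 to 157 mm). The shaft carries a green and a red band.
- shoulder (a point): On the plunger's axis at the underside of the flange, 107 mm above the foot. Going down the shaft from here: green band from 35 to 49 mm, bare steel to 61 mm, red band from 61 to 71 mm; so with this point 55 mm above the collar's top, the collar is midway between the two bands.
- extruder: Extruder fixed to the table: green base 120 x 120 x 15 mm, upright aluminium barrel 31 mm in diameter, green collar 45 mm across, its top 125 mm above the table. Bore 21.2 mm wide, ending on the base. Fully home, the plunger's flange rests on the collar, foot 3 mm above the base. Origin under the base's centre, z up, x towards the barrel's loading window (15 to 51 mm above the base).
- mouth (a point): Centre of the barrel's mouth, level with the collar's flat top 125 mm above the table. The mouth flares from 21.2 mm at 6 mm below the top to 29 mm at the top.
- rack: Fixed wooden rack, 80 mm (x) by 250 mm (y) by 70 mm high, with three round holes 21.2 mm wide and 60 mm deep in a row along its y axis, 80 mm apart (the middle one at its centre). Origin at the centre of its underside, z up.
- tamper: Loose tamper, same shape and size as the plunger but with a light wooden head and a dark wooden shaft, in another hole of the rack, its top 167 mm above the table. Leave it. Origin at its foot.
- stamp: Loose stamp, same shape and size as the plunger but with a black head and a brass shaft, in another hole of the rack, its top 167 mm above the table. Leave it. Origin at its foot.
- vase: Loose white vase, 190 mm tall, 90 mm across. Leave it. Origin under its foot.
- bowl: Loose terracotta bowl, 120 mm across, 50 mm high. Leave it. Origin under its foot.
- glaze_jar: Loose blue glaze jar with a white cap, 70 mm across, 90 mm high. Leave it. Origin under it.
- kiln_post: Loose white plaster kiln post, 40 x 40 x 60 mm high. Leave it. Origin under it.
- scraper: Loose wooden-handled spatula about 280 mm long, under 30 mm high, lying flat along its own x. Leave it.
Not all that is in view belongs to the job. What is shaped like the plunger but orange is not meant.

How it is judged:
On the way, in this order (a step that is already met when the one before it is completed fails the run):
1. the plunger is fully home in the barrel: flange on the collar (horizontal distance between shoulder and mouth below 0.004 m and angle between plunger's own z axis and vertical below 0.06 rad and z of shoulder in the frame of mouth below 0.005 m), for 0.2 s.
2. the plunger is drawn up, held by the fingers, to show all of the green band and none of the red (horizontal distance between shoulder and mouth below 0.004 m and angle between plunger's own z axis and vertical below 0.06 rad and z of shoulder in the frame of mouth between 0.048 and 0.062 m and contact force between the fingers and plunger above 1.5 N), for 0.3 s.
At the end, for the whole second after the job is handed in: The fingers hold the plunger still in the barrel, upright within 0.06 rad and within 4 mm of the bore's axis, its flange's underside 48 to 62 mm above the collar, so that all of the green band and none of the red band shows (1 mm of slack) (all of step 2 and linear speed of plunger below 0.02 m/s and contact force between plunger and rack below 0.1 N); the arm keeps its last pose, push and grip.
It fails at once if a bystander is moved more than 30 mm (distance of any of tamper, stamp, vase, bowl, glaze_jar, kiln_post, scraper from where it was at the start of the episode above 0.03 m).
It fails at once if the plunger is forced against the extruder with more than 60 N (contact force between plunger and extruder above 60 N).
It also fails if it takes over 56 s, if anything falls off the work surface, if the arm or the gripper's body presses on something with over 40 N, if the wrist force passes 120 N, or if a joint passes its speed limit or range.

### The arm

A 6-joint arm with a two-finger parallel gripper is mounted at the origin on the work surface. World frame = base frame: x ahead of the robot, y to its left, z up, the work surface at z = 0. Lengths are in m, angles in rad, forces in N, time in s.
With the tool pointing down it reaches from about 0.225 to 0.875 m from the base axis. Payload 3.4 kg.
Tool frame: the origin (TCP) lies on the centre line of the jaws, within the pads' length; the fingertips stand 19 mm ahead of it and the grasp point (between the pads) is the TCP; z points along the fingers, y is the line along which they close (so a half turn about z gives the same grasp; the last joint's range is limited). The gripper opens to 85 mm and grips with 20 to 120 N. Pads are 22 mm wide; open, the fingers measure 114 mm over their backs; the gripper's body (76 mm by 85 mm) begins 54 mm behind the grasp point. The pads swing forward as they close: fully open they stand 13 mm farther back than shut.
Start: joints at [-1.256, 0.276, 1.505, -0, 1.361, -0.121], TCP at [0.243, -0.521, 0.23] pointing down, gripper open.
Joint ranges: [-2.89, 2.89], [-0.75, 2.08], [0.22, 2.7], [-1.18, 4.32], [0.11, 2.71], [-2.7, 2.7]. Speed limits (rad/s): [2.57, 2.57, 3.14, 3.14, 3.14, 3.14].

### API

Orientations are given as a unit quaternion [w, x, y, z].
In Python, from cell import manip gives the robot as it stands. The module is installed in compiled form; this text tells all that it offers.
- The arm moves only by the shell command python3 -m inch 'ROWS' [FORCE]. ROWS is JSON, one flat list of numbers, 7 for each row, row after row: the shift along the tool's x, y, z in m, then the turn, a rotation vector about the tool's x, y, z in rad, then the opening in per cent of the stroke, from 0 (shut) to 100 (fully open). A call has 1 to 20 rows; each row is the pose to reach, as a shift and turn from the pose commanded when the call began, along the tool's axes at that moment; what a row does not reach only later rows make up. A row lasts 1/10 s, in which the tool goes at most 50 mm and 8.59 degrees, less where a joint would pass 70% of its speed; a pose out of reach is approached as far as the arm can. A call with a gripper value outside its range is refused whole. The fingers move at their own pace and stop on an object; FORCE is the grip in N (left out, the last holds). Time passes only in rows, so rows that repeat a pose let the fingers close. It gives the time, the measured TCP pose, the force, the opening and the grip force at its end, in the units of the state.
- manip.read_state(): the state, without advancing time (a new reading comes with each control period).
- manip.read_camera(name): name is "scene" or "top"; returns a dict with "color" (480x640x3 uint8, red, green, blue), "fx", "fy", "cx", "cy" (pixels), "rvec" (rotation vector, rad) and "tvec" (3), from world to camera coordinates, as OpenCV has them. Camera axes: x right, y down, z forward; pixel columns grow to the right and rows downward; lengths in m; the calibration is good to about 2 mm. A picture is of the moment at which its call begins. There is no depth.
- manip.finish_job(): hands the job in; it is judged then, once.
Trained networks look in a picture, given as the dict that the camera call returned (one of the last four; its "shot" number tells which), for a name from the list of things; names that differ only in an ending like _2 or _b are one class to them, and where a whole thing is asked for, a point or a joint stands for the part that bears it (a point fixed in the world has none). Each returns a list of dicts, best first, with "score" (0 to 1); they miss things now and then, are a little off and sometimes report something else, mostly with a low value. They report only what shows in the picture. A call takes as long as a camera call. They do not tell look-alikes from the thing itself.
- manip.find_in(picture, target): "extent" ([centre column, centre row, width, height] in pixels, round what is visible of it).
- manip.outline_of(picture, target): "region" (480x640 bool, what is visible of it) and "extent" ([centre column, centre row, width, height] in pixels, round what is visible of it).
- manip.tip_of(picture, target): "at" ([column, row] in pixels: a listed point, or the origin of a listed thing).
The state is a dict: "clock": time; "joint_positions": joint angles; "qvel": joint speeds; "tau": joint torques, N m; "eef_pos": TCP position; "tool_rot": TCP orientation; "force": force on the tool from outside, world axes, zero at the start; "ft_torque": the same for the moment, N m; "width": finger opening in m; "gripper_force": force on a finger pad.
Only numpy, scipy, OpenCV 4.12 (cv2) and the standard library are available. Lean on these libraries where they do the work, as an engineer would, in place of code of your own. Each camera call takes 0.05 s, during which the arm holds its last target. There are 200 camera calls.

## Working session

There is one attempt and no reset: what is moved stays moved. The work goes in short steps, Python scripts to look and compute and a shell command to move; the robot and the scene stay as the last step left them, time stands still between calls to the robot, and variables do not carry over. Pictures are saved under pics/ and viewed, at most 10 in all, crops included, and the job is handed in when it is done.

```bash
mkdir -p pics; cat > h.py <<'E'
import numpy as np, cv2
from cell import manip
def ray(p,uv):
    R=cv2.Rodrigues(np.array(p["rvec"],float))[0]; t=np.array(p["tvec"],float).ravel()
    d=R.T@np.array([(uv[0]-p["cx"])/p["fx"],(uv[1]-p["cy"])/p["fy"],1]); return -R.T@t,d/np.linalg.norm(d)
def atz(p,uv,z):
    c,d=ray(p,uv); return c+d*(z-c[2])/d[2]
def proj(p,X):
    K=np.array([[p["fx"],0,p["cx"]],[0,p["fy"],p["cy"]],[0,0,1]],float)
    return cv2.projectPoints(np.array(X,float).reshape(-1,3),np.array(p["rvec"],float),np.array(p["tvec"],float),K,None)[0].reshape(-1,2)
E
python3 - <<'E'
from h import *
np.set_printoptions(precision=4,suppress=True)
s=manip.read_state();print(s["clock"],s["eef_pos"],s["tool_rot"],s["width"])
for n in("scene","top"):
    p=manip.read_camera(n);cv2.imwrite(f"pics/{n}.png",p["color"][:,:,::-1]);print(n,ray(p,(320,240)))
    for t,z in(("plunger",.01),("shoulder",.117),("mouth",.125),("extruder",0),("rack",0),("tamper",.01),("stamp",.01)):
        for d in manip.tip_of(p,t)[:3]: print(t,round(d["score"],2),np.array(d["at"]),atz(p,d["at"],z)[:2])
    for t in("plunger","rack","extruder"):
        for d in manip.find_in(p,t)[:3]: print("box",t,round(d["score"],2),np.array(d["extent"]))
E
```

```text
0.0 [ 0.2425 -0.5207  0.2294] [-0.0009  0.9764  0.2162 -0.0001] 0.08535123597713214
scene (array([ 1.2065, -0.3513,  0.8076]), array([-0.6529,  0.2854, -0.7016]))
shoulder 0.87 [374.4 207.6] [0.5237 0.0891]
shoulder 0.85 [327.1 216.7] [ 0.5023 -0.0234]
mouth 0.61 [257.3 232.5] [ 0.488  -0.1861]
mouth 0.51 [264.2 272.2] [ 0.6038 -0.2127]
extruder 0.75 [262.3 273.9] [ 0.4965 -0.1931]
extruder 0.58 [304.9 363.4] [ 0.7576 -0.1985]
rack 0.68 [404.  239.4] [0.5493 0.1682]
tamper 0.2 [403.3 239.3] [0.5563 0.1604]
box plunger 0.83 [330.5 225.9  15.8  53.1]
box plunger 0.57 [376.4 203.8  12.9  39.8]
box rack 0.97 [407.1 229.7 107.2  55.4]
top (array([ 0.3622, -0.0459,  1.2284]), array([ 0.1934, -0.0148, -0.981 ]))
plunger 0.75 [300.1 287.8] [ 0.4931 -0.0182]
plunger 0.57 [251.9 277.5] [0.5174 0.0905]
shoulder 0.73 [299.3 283.4] [ 0.4907 -0.0191]
shoulder 0.61 [218.1 270.4] [0.5191 0.1485]
mouth 0.91 [381. 283.] [ 0.4891 -0.186 ]
extruder 0.83 [372.9 290.1] [ 0.4875 -0.183 ]
rack 0.89 [218.4 271.1] [0.534  0.1682]
tamper 0.64 [214.5 269.5] [0.5364 0.1754]
stamp 0.57 [178.3 259.9] [0.5591 0.2581]
box plunger 0.66 [245.8 270.8  17.9  17.3]
box plunger 0.53 [298.  284.1  19.3  20.5]
box rack 0.88 [215.2 265.8 127.3  65. ]
box extruder 0.74 [374.8 286.9  54.5  55.1]
```

View pics/scene.png

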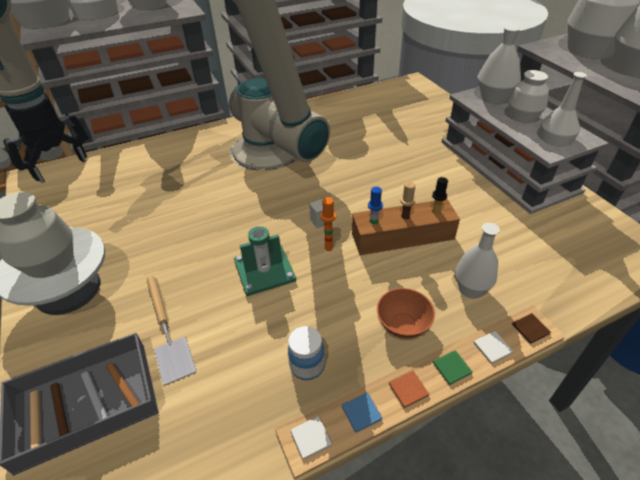

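View pics/top.png

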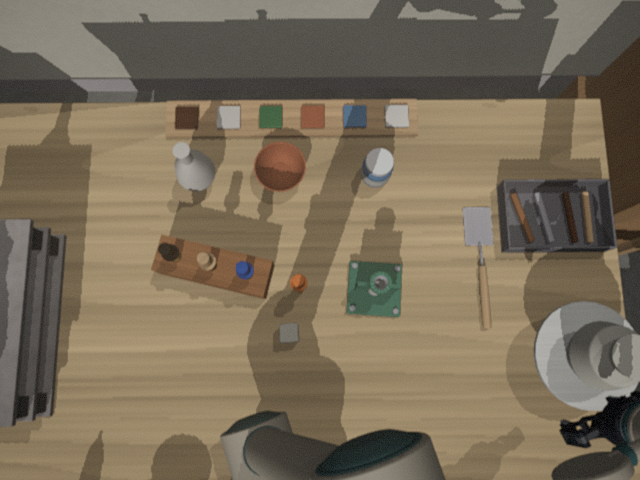

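The blue plunger stands in the rack's near end hole: scene (375,200), top (245,270). The orange decoy stands loose at top (298,283), between it and the extruder at top (378,285). I'll refine the plunger, rack yaw and mouth by fitting shapes.

```bash
cat > fit.py <<'E'
from h import *
from scipy.optimize import minimize
a=np.linspace(0,2*np.pi,40)
def ring(x,y,z,r): return np.c_[x+r*np.cos(a),y+r*np.sin(a),0*a+z]
def sil(p,x,y,segs):
    S=8; m=np.zeros((480*S//1,640*S),np.uint8) if 0 else None
    polys=[]
    for z0,z1,r in segs: polys.append(cv2.convexHull(proj(p,np.r_[ring(x,y,z0,r),ring(x,y,z1,r)]).astype(np.float32)))
    return polys
def iou(p,mask,x,y,segs,c,S=8,w=40):
    o=np.array(c)-w/2; m=np.zeros((w*S,w*S),np.uint8)
    for q in sil(p,x,y,segs): cv2.fillPoly(m,[np.round((q-o+.5)*S).astype(np.int32)],1)
    M=cv2.resize(mask[int(o[1]):int(o[1])+w,int(o[0]):int(o[0])+w].astype(np.uint8),None,fx=S,fy=S,interpolation=cv2.INTER_NEAREST)
    return (m&M).sum()/(m|M).sum()
def blue(p,c,w=30):
    h=cv2.cvtColor(p["color"],cv2.COLOR_RGB2HSV); m=(h[...,0]>105)&(h[...,0]<130)&(h[...,1]>140)
    k=np.zeros_like(m); k[c[1]-w:c[1]+w,c[0]-w:c[0]+w]=1; return m&k
E
python3 - <<'E'
from fit import *
np.set_printoptions(precision=4,suppress=True)
ps={n:manip.read_camera(n) for n in("scene","top")}
segs=[(.117,.123,.018),(.123,.167,.013)]
ms={n:blue(ps[n],c) for n,c in(("scene",(375,200)),("top",(245,270)))}
cs={}
for n,m in ms.items():
    v,u=np.nonzero(m); cs[n]=(int(u.mean()),int(v.mean())); print(n,m.sum(),u.min(),u.max(),v.min(),v.max())
def best(ns):
    f=lambda q:-sum(iou(ps[n],ms[n],q[0],q[1],segs,cs[n]) for n in ns)
    r=min((minimize(f,[x,y],method="Nelder-Mead",options=dict(initial_simplex=[[x,y],[x+.006,y],[x,y+.006]])) for x in(.517,.525) for y in (.085,.092)),key=lambda r:r.fun); return r.x,-r.fun
for ns in(["scene"],["top"],["scene","top"]): print(ns,*best(ns))
p=ps["top"]; r=manip.outline_of(p,"rack")[0]["region"]; 
c=cv2.findContours(r.astype(np.uint8),0,2)[0]; c=max(c,key=cv2.contourArea); W=np.array([atz(p,q[0],.07)[:2] for q in c],np.float32); print("rack",cv2.minAreaRect(W))
for n in ps:
    e=manip.find_in(ps[n],"extruder"); print([ (x["score"],x["extent"]) for x in e[:1]])
    uv=proj(ps[n],[.4887,-.186,.125])[0]; print(uv)
    o=(uv-24).astype(int); cv2.imwrite(f"pics/m_{n}.png",cv2.resize(ps[n]["color"][o[1]:o[1]+48,o[0]:o[0]+48,::-1],None,fx=8,fy=8,interpolation=0))
    ov=cv2.imread(f"pics/m_{n}.png")
    for rr in(.0145,.0225): cv2.polylines(ov,[np.round((proj(ps[n],ring(.4887,-.186,.125,rr))-o+.5)*8).astype(np.int32)],True,(0,0,255))
    cv2.imwrite(f"pics/m_{n}.png",ov)
cv2.imwrite("pics/m.png",np.hstack([cv2.imread("pics/m_scene.png"),cv2.imread("pics/m_top.png")]))
E
```

```text
scene 220 369 381 187 210
top 82 237 252 263 276
['scene'] [0.5179 0.0926] 0.7230153024545548
['top'] [0.5179 0.0927] 0.3044613331786274
['scene', 'top'] [0.5177 0.094 ] 1.0272343185699582
rack ((0.5357617735862732, 0.1683279275894165), (0.2595638632774353, 0.086708664894104), 75.5254135131836)
[(0.65, [266.2, 263.4, 60.9, 70.1])]
[257.4461 232.6779]
[(0.69, [214.0, 267.6, 128.8, 65.0])]
[380.987  283.1905]
```

View pics/m.png

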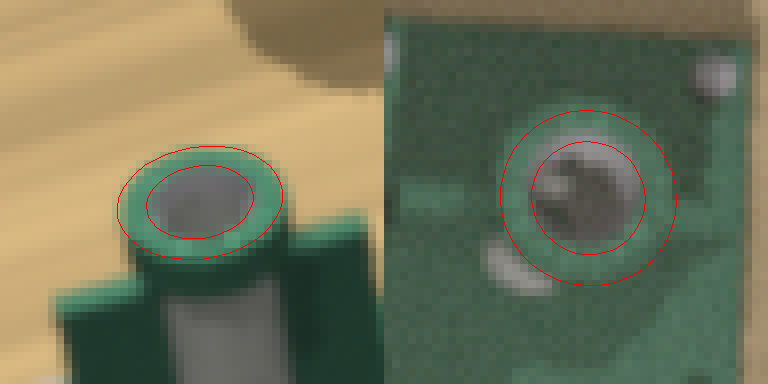

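Both overlaid rings lie about 1–2 mm off the collar, which puts the mouth near (0.490, -0.185). The plunger is at about (0.5175, 0.092), and the rack's long axis is at 75.5°. I'm moving above the plunger, with the jaws closing across the rack.

```bash
python3 -m inch '[0,0,-0.09,0,0,0,100, 0,0,-0.09,0,0,0,100, 0.508,-0.439,-0.09,0,0,-0.881,100, 0.508,-0.439,-0.09,0,0,-0.881,100, 0.508,-0.439,-0.09,0,0,-0.881,100, 0.508,-0.439,-0.09,0,0,-0.881,100, 0.508,-0.439,-0.09,0,0,-0.881,100, 0.508,-0.439,-0.09,0,0,-0.881,100, 0.508,-0.439,-0.09,0,0,-0.881,100, 0.508,-0.439,-0.09,0,0,-0.881,100, 0.508,-0.439,-0.09,0,0,-0.881,100, 0.508,-0.439,-0.09,0,0,-0.881,100, 0.508,-0.439,-0.09,0,0,-0.881,100, 0.508,-0.439,-0.09,0,0,-0.881,100, 0.508,-0.439,-0.09,0,0,-0.881,100, 0.508,-0.439,-0.09,0,0,-0.881,100, 0.508,-0.439,-0.09,0,0,-0.881,100, 0.508,-0.439,-0.03,0,0,-0.881,100, 0.508,-0.439,-0.03,0,0,-0.881,100, 0.508,-0.439,-0.03,0,0,-0.881,100]' 30
cat > st.py <<'E'
from h import *
from scipy.spatial.transform import Rotation as Ro
import sys
np.set_printoptions(precision=4,suppress=True)
s=manip.read_state(); q=s["tool_rot"]; R=Ro.from_quat([q[1],q[2],q[3],q[0]]).as_matrix()
print(s["clock"],"tcp",np.array(s["eef_pos"]),"F",np.array(s["force"]),"w",s["width"],"g",s["gripper_force"]); print(R,np.array(s["joint_positions"]))
if len(sys.argv)>3: print("tool shift",R.T@(np.array(sys.argv[1:4],float)-s["eef_pos"]))
E
python3 st.py 0.5175 0.092 0.146
```

```text
clock: 3.35
eef_pos: [0.5162, 0.0902, 0.2587]
tool_rot: [-0.001, 0.791, 0.611, -0.002]
force: [0.4, -0.2, 0.8]
width: 0.0852
gripper_force: 0.0
3.35 tcp [0.5162 0.0902 0.2587] F [ 0.3535 -0.2244  0.833 ] w 0.08521649257432948 g 0.0
[[ 0.2522  0.9677 -0.0051]
 [ 0.9677 -0.2522 -0.0008]
 [-0.002  -0.0047 -1.    ]] [ 0.0405  0.1864  1.556  -0.0006  1.4043  0.2956]
tool shift [0.0023 0.0013 0.1127]
```

```bash
python3 -m inch '[0.002,0.001,0.04,0,0.004,0,100, 0.002,0.001,0.08,0,0.004,0,100, 0.002,0.001,0.1,0,0.004,0,100, 0.002,0.001,0.112,0,0.004,0,100, 0.002,0.001,0.112,0,0.004,0,100, 0.002,0.001,0.112,0,0.004,0,60, 0.002,0.001,0.112,0,0.004,0,30, 0.002,0.001,0.112,0,0.004,0,15, 0.002,0.001,0.112,0,0.004,0,15, 0.002,0.001,0.112,0,0.004,0,15, 0.002,0.001,0.112,0,0.004,0,0, 0.002,0.001,0.112,0,0.004,0,0, 0.002,0.001,0.112,0,0.004,0,0, 0.002,0.001,0.112,0,0.004,0,0, 0.002,0.001,0.112,0,0.004,0,0]' 40
python3 st.py
```

```text
clock: 4.85
eef_pos: [0.5199, 0.0929, 0.1492]
tool_rot: [-0.001, 0.791, 0.612, 0.002]
force: [-0.6, -0.8, 6.1]
width: 0.0246
gripper_force: 39.0
4.85 tcp [0.5199 0.0929 0.1492] F [-0.5988 -0.7676  6.0758] w 0.024560975916598223 g 39.041603207588196
[[ 0.2512  0.9679  0.0026]
 [ 0.9679 -0.2512  0.004 ]
 [ 0.0045  0.0015 -1.    ]] [0.0424 0.2642 1.7351 0.0043 1.1396 0.2945]
```

```bash
python3 -m inch '[0,0,-0.01,0,0,0,0, 0,0,-0.02,0,0,0,0, 0,0,-0.035,0,0,0,0, 0,0,-0.05,0,0,0,0, 0,0,-0.065,0,0,0,0, 0,0,-0.08,0,0,0,0, 0,0,-0.11,0,0,0,0, 0,0,-0.14,0,0,0,0, 0,0,-0.17,0,0,0,0, 0,0,-0.185,0,0,0,0, 0,0,-0.185,0,0,0,0, 0,0,-0.185,0,0,0,0]'
python3 st.py 0.490 -0.185 0.335
python3 - <<'E'
from h import *
ps=[]
for n in("scene","top"):
    p=manip.read_camera(n); c=p["color"][80:280,240:440] if n=="scene" else p["color"][180:380,150:350]
    ps.append(cv2.resize(c[:,:,::-1],None,fx=2,fy=2))
cv2.imwrite("pics/lift.png",np.hstack(ps))
E
```

```text
clock: 6.05
eef_pos: [0.5187, 0.0921, 0.3329]
tool_rot: [-0.001, 0.791, 0.612, 0.001]
force: [-0.3, -0.8, -1.8]
width: 0.0247
gripper_force: 39.8
6.05 tcp [0.5187 0.0921 0.3329] F [-0.2522 -0.8409 -1.797 ] w 0.02471161491744556 g 39.79207456111908
[[ 0.2512  0.9679  0.0002]
 [ 0.9679 -0.2512  0.0038]
 [ 0.0037 -0.0007 -1.    ]] [0.041  0.1607 1.409  0.0037 1.5715 0.295 ]
tool shift [-0.2754  0.0418 -0.0031]
```

View pics/lift.png

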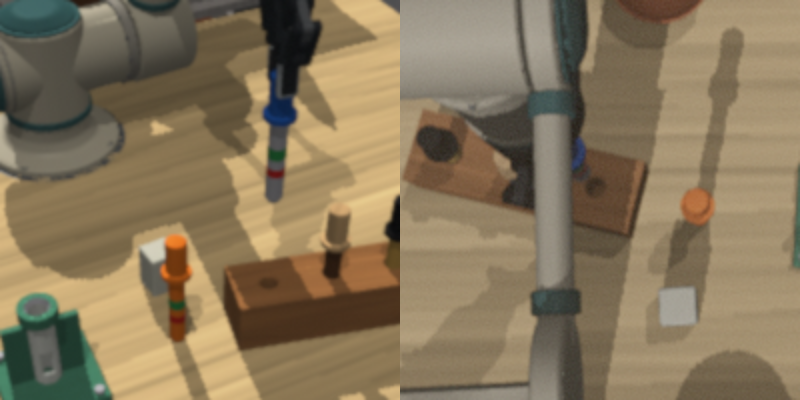

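```bash
python3 -m inch '[-0.03,0.005,-0.003,0,-0.004,0,0, -0.07,0.011,-0.003,0,-0.004,0,0, -0.11,0.017,-0.003,0,-0.004,0,0, -0.15,0.023,-0.003,0,-0.004,0,0, -0.19,0.029,-0.003,0,-0.004,0,0, -0.23,0.035,-0.003,0,-0.004,0,0, -0.26,0.04,-0.003,0,-0.004,0,0, -0.275,0.042,-0.003,0,-0.004,0,0, -0.275,0.042,-0.003,0,-0.004,0,0, -0.275,0.042,0.03,0,-0.004,0,0, -0.275,0.042,0.05,0,-0.004,0,0, -0.275,0.042,0.05,0,-0.004,0,0, -0.275,0.042,0.05,0,-0.004,0,0]'
python3 st.py 0.490 -0.185 0.285
python3 - <<'E'
from fit import *
np.set_printoptions(precision=2,suppress=True)
s=manip.read_state(); x,y,z=s["eef_pos"]; f=z-.137
ps=[]
for n in("scene","top"):
    p=manip.read_camera(n)
    m=proj(p,[.49,-.185,.125])[0]; o=(m-[30,50]).astype(int)
    im=cv2.resize(p["color"][o[1]:o[1]+64,o[0]:o[0]+64,::-1],None,fx=6,fy=6,interpolation=0)
    P=lambda X:np.round((proj(p,X)-o+.5)*6).astype(np.int32)
    for r in(.0145,.0225): cv2.polylines(im,[P(ring(.49,-.185,.125,r))],True,(0,0,255))
    for zz,r in((f,.01),(f+.107,.018)): cv2.polylines(im,[P(ring(x,y,zz,r))],True,(255,255,0))
    ps.append(im)
    for t in("shoulder","plunger"): print(n,t,[(d["score"],np.array(d["at"])) for d in manip.tip_of(p,t)],proj(p,[x,y,f+(.107 if t=="shoulder" else 0)])[0])
cv2.imwrite("pics/over.png",np.hstack(ps))
E
```

```text
clock: 7.45
eef_pos: [0.4911, -0.183, 0.2824]
tool_rot: [-0.0, 0.79, 0.612, 0.0]
force: [0.8, -0.3, -1.2]
width: 0.0244
gripper_force: 39.7
7.45 tcp [ 0.4911 -0.183   0.2824] F [ 0.8022 -0.2576 -1.1882] w 0.024394084539280443 g 39.687328934669495
[[ 0.2498  0.9683 -0.0001]
 [ 0.9683 -0.2498  0.0009]
 [ 0.0008 -0.0004 -1.    ]] [-0.4901  0.1731  1.5148  0.0007  1.4542 -0.2377]
tool shift [-0.0022 -0.0005 -0.0026]
scene shoulder [(0.78, array([250.7, 189.1])), (0.55, array([329.7, 214.9]))] [251.27 186.64]
scene plunger [(0.62, array([261.5, 225.3])), (0.49, array([249.6, 188.7]))] [257.94 226.08]
top shoulder [(0.62, array([294.5, 284.7])), (0.52, array([388.1, 274.2]))] [387.97 273.79]
top plunger [(0.52, array([382.2, 284.4])), (0.47, array([297.5, 289.3]))] [380.72 280.85]
```

View pics/over.png

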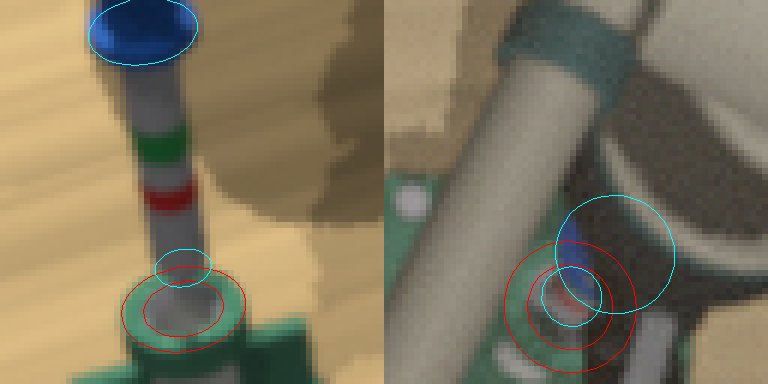

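The scene view shows the shaft over the mouth, about 1–2 mm off in the tool's +x, and upright. I'm shifting it to centre and entering the flare.

```bash
python3 -m inch '[-0.002,-0.0005,0,0,0,0,0, -0.002,-0.0005,0.01,0,0,0,0, -0.002,-0.0005,0.018,0,0,0,0, -0.002,-0.0005,0.022,0,0,0,0, -0.002,-0.0005,0.026,0,0,0,0, -0.002,-0.0005,0.03,0,0,0,0, -0.002,-0.0005,0.034,0,0,0,0, -0.002,-0.0005,0.034,0,0,0,0, -0.002,-0.0005,0.034,0,0,0,0]'
python3 st.py 0.490 -0.185 0.156
```

```text
clock: 8.65
eef_pos: [0.4901, -0.1863, 0.2482]
tool_rot: [0.0, 0.791, 0.612, 0.0]
force: [1.8, -0.1, -1.7]
width: 0.0246
gripper_force: 39.7
8.65 tcp [ 0.4901 -0.1863  0.2482] F [ 1.7913 -0.1002 -1.6696] w 0.024588318502314518 g 39.68822479248047
[[ 0.2513  0.9679  0.0004]
 [ 0.9679 -0.2513 -0.0001]
 [ 0.      0.0004 -1.    ]] [-0.4961  0.1891  1.5786  0.0001  1.3735 -0.2421]
tool shift [ 0.0012 -0.0004  0.0922]
```

```bash
python3 -m inch '[0,0,0.003,0,0,0,0, 0,0,0.006,0,0,0,0, 0,0,0.009,0,0,0,0, 0,0,0.012,0,0,0,0, 0,0,0.012,0,0,0,0, 0,0,0.012,0,0,0,0]'
python3 st.py
```

```text
clock: 9.25
eef_pos: [0.4899, -0.1863, 0.236]
tool_rot: [-0.0, 0.791, 0.612, -0.0]
force: [2.5, -0.1, -2.8]
width: 0.024
gripper_force: 39.7
9.25 tcp [ 0.4899 -0.1863  0.236 ] F [ 2.5313 -0.051  -2.7725] w 0.02402311562085757 g 39.67288434505463
[[ 0.2513  0.9679 -0.    ]
 [ 0.9679 -0.2513  0.    ]
 [ 0.     -0.0001 -1.    ]] [-0.4961  0.1959  1.6003  0.      1.3455 -0.2421]
```

```bash
python3 -m inch '[0,0.0005,0.004,0,0,0,0, 0,0.0005,0.008,0,0,0,0, 0,0.0005,0.012,0,0,0,0, 0,0.0005,0.016,0,0,0,0, 0,0.0005,0.02,0,0,0,0, 0,0.0005,0.024,0,0,0,0, 0,0.0005,0.028,0,0,0,0, 0,0.0005,0.028,0,0,0,0]'
python3 st.py
```

```text
clock: 10.05
eef_pos: [0.4901, -0.1863, 0.2075]
tool_rot: [-0.0, 0.791, 0.612, -0.0]
force: [0.8, -0.7, -1.8]
width: 0.0243
gripper_force: 39.7
10.05 tcp [ 0.4901 -0.1863  0.2075] F [ 0.7778 -0.6903 -1.8129] w 0.024324913276510172 g 39.682422280311584
[[ 0.2513  0.9679 -0.0007]
 [ 0.9679 -0.2513  0.0004]
 [ 0.0002 -0.0008 -1.    ]] [-0.4959  0.2147  1.6481 -0.      1.2796 -0.2419]
```

Free running. I'm going on down to about 5 mm above the expected seat (TCP about 0.157).

```bash
python3 -m inch '[0,0,0.005,0,0,0,0, 0,0,0.01,0,0,0,0, 0,0,0.015,0,0,0,0, 0,0,0.02,0,0,0,0, 0,0,0.025,0,0,0,0, 0,0,0.03,0,0,0,0, 0,0,0.035,0,0,0,0, 0,0,0.04,0,0,0,0, 0,0,0.044,0,0,0,0, 0,0,0.044,0,0,0,0, 0,0,0.044,0,0,0,0]'
python3 st.py
```

```text
clock: 11.15
eef_pos: [0.4902, -0.1863, 0.164]
tool_rot: [-0.0, 0.791, 0.612, -0.0]
force: [0.9, 0.5, -1.7]
width: 0.0244
gripper_force: 39.7
11.15 tcp [ 0.4902 -0.1863  0.164 ] F [ 0.9048  0.4718 -1.6911] w 0.02443720270314869 g 39.71749484539032
[[ 0.2512  0.9679 -0.0005]
 [ 0.9679 -0.2512  0.0001]
 [-0.     -0.0005 -1.    ]] [-0.4959  0.2479  1.7177 -0.0002  1.1765 -0.2419]
```

```bash
python3 -m inch '[0,0,0.001,0,0,0,0, 0,0,0.002,0,0,0,0, 0,0,0.003,0,0,0,0, 0,0,0.004,0,0,0,0, 0,0,0.005,0,0,0,0, 0,0,0.005,0,0,0,0]'
python3 st.py
```

```text
clock: 11.75
eef_pos: [0.4903, -0.1863, 0.159]
tool_rot: [-0.0, 0.791, 0.612, -0.0]
force: [2.0, 1.1, -2.0]
width: 0.0246
gripper_force: 39.8
11.75 tcp [ 0.4903 -0.1863  0.159 ] F [ 1.9728  1.1216 -2.0001] w 0.024556307351100422 g 39.79633569717407
[[ 0.2512  0.9679 -0.0001]
 [ 0.9679 -0.2512  0.    ]
 [-0.     -0.0001 -1.    ]] [-0.4959  0.2521  1.7254 -0.      1.1642 -0.2419]
```

```bash
python3 -m inch '[0,0,0.0007,0,0,0,0, 0,0,0.0014,0,0,0,0, 0,0,0.002,0,0,0,0, 0,0,0.002,0,0,0,0, 0,0,0.002,0,0,0,0]' | grep -E "eef|^force"
python3 -m inch '[0,0,0.0005,0,0,0,0, 0,0,0.001,0,0,0,0, 0,0,0.001,0,0,0,0]' | grep -E "eef|^force"
```

```text
eef_pos: [0.4903, -0.1863, 0.1575]
force: [-1.7, 1.2, 2.2]
eef_pos: [0.4903, -0.1863, 0.1574]
force: [-2.2, 1.4, 7.6]
```

The flange is on the collar: contact at TCP 0.1575, where I expected it. I'll hold briefly, then draw straight up in steps while watching the force.

```bash
python3 -m inch '[0,0,0,0,0,0,0, 0,0,0,0,0,0,0, 0,0,0,0,0,0,0, 0,0,-0.002,0,0,0,0, 0,0,-0.004,0,0,0,0, 0,0,-0.006,0,0,0,0, 0,0,-0.008,0,0,0,0, 0,0,-0.01,0,0,0,0, 0,0,-0.01,0,0,0,0]' | grep -E "eef|^force|width"
python3 -m inch '[0,0,-0.003,0,0,0,0, 0,0,-0.006,0,0,0,0, 0,0,-0.009,0,0,0,0, 0,0,-0.012,0,0,0,0, 0,0,-0.015,0,0,0,0, 0,0,-0.015,0,0,0,0]' | grep -E "eef|^force|width"
```

```text
eef_pos: [0.4904, -0.1864, 0.1664]
force: [0.6, 0.8, -0.9]
width: 0.0242
eef_pos: [0.4905, -0.1865, 0.1818]
force: [0.6, 0.5, -2.4]
width: 0.0244
```

Free and not slipping. I need TCP ≈ 0.2125, so 31 mm more.

```bash
python3 -m inch '[0,0,-0.003,0,0,0,0, 0,0,-0.006,0,0,0,0, 0,0,-0.009,0,0,0,0, 0,0,-0.012,0,0,0,0, 0,0,-0.015,0,0,0,0, 0,0,-0.018,0,0,0,0, 0,0,-0.021,0,0,0,0, 0,0,-0.024,0,0,0,0, 0,0,-0.027,0,0,0,0, 0,0,-0.03,0,0,0,0, 0,0,-0.031,0,0,0,0, 0,0,-0.031,0,0,0,0, 0,0,-0.031,0,0,0,0, 0,0,-0.031,0,0,0,0, 0,0,-0.031,0,0,0,0, 0,0,-0.031,0,0,0,0]'
python3 - <<'E'
from h import *
p=manip.read_camera("scene"); cv2.imwrite("pics/end.png",cv2.resize(p["color"][170:290,210:310,::-1],None,fx=5,fy=5,interpolation=0))
E
```

```text
clock: 15.65
eef_pos: [0.4904, -0.1864, 0.2122]
tool_rot: [0.0, 0.791, 0.612, 0.0]
force: [0.3, -0.3, -1.7]
width: 0.0244
gripper_force: 39.8
```

View pics/end.png

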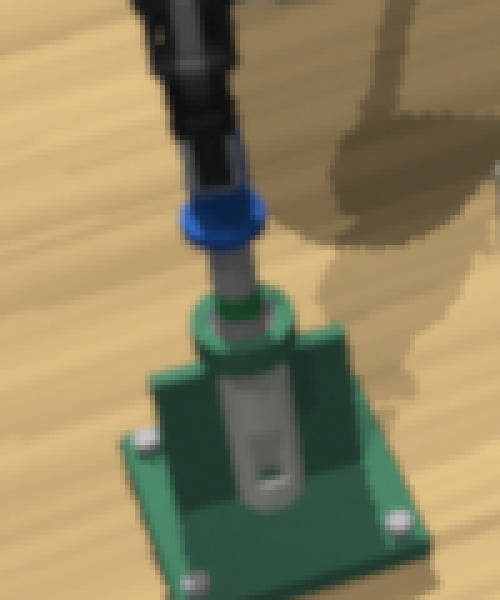

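The picture shows the flange at crop (224,225) and the whole green band at (240,308), just above the mouth. No red shows, and the shaft is upright in the barrel, still held. I'm handing it in.

```bash
python3 -c "
from cell import manip
print(manip.finish_job())"
```

```text
the job is handed in; nothing more can be done
None
```

The plunger was seated in the extruder, then drawn up about 55 mm; it is held there with the green band showing and no red, and the job is handed in (no verdict was returned).

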